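# Set the tube mixer's push-to-turn dial and start it

## Task

Set the tube mixer to programme 5: push its blue dial in until you feel it bottom, turn it clockwise, counting the clicks, until its white pointer stands at the large green dot, and let it spring back out. Do not lean hard on the dial (it can take about 20 N) and do not turn it past the green dot. Then press the yellow start button gently all the way in and let it go, leaving the other things on the bench where they are.

Things in the scene. Friction and masses are not known exactly. Their poses are not given: they have to be found in the camera images.
- mixer: white tube mixer, fixed, 300 (x) x 340 (y) mm; origin at the centre of its underside, front to its own -x. Deck 75 mm high; behind it (x over 30) rotor and towers reach 130 mm. Dial axis at x -60, y 75 mm, start button at x -75, y -95. Nine dots on the deck, 48 mm from the dial's axis, 30 degrees apart, are settings 0 to 8, clockwise from above; 5 is the larger green one.
- dial_grip (a point): middle of the blue dial's grip bar, on its axis, 109 mm above the bench when out; moves with the dial. Its x runs along the bar to the end with the white pointer line, z up. Bar 56 long, 14 wide, 30 mm high (15 below to 15 above this point), gripped across from above, on a round flange 68 mm across whose upper face is 15 mm below this point.
- dial (a joint): dial angle, rad, 0 at setting 0, growing clockwise from above, 0.5236 (30 degrees) a click; setting 5 is 2.618. Starts at 0, 1 or 2. A click takes about 0.15 N m; let go, it falls into the nearest click. Locked against turning until pushed fully in, and again when out. End stops just beyond 0 and 8.
- dial_stem (a joint): how far the dial is pushed in, m, 0 when out. A spring resists with 3.4 N plus 0.4 N per mm up to a rubber stop, then 10 N per mm more. The stop lies 4 to 10 mm down, different from machine to machine, and can only be felt. The lock is free from 1.2 mm before the stop on: keep the dial against the stop while turning.
- start_top (a point): centre of the top face of the round yellow start button, 28 mm across, which stands 22 mm above the deck; z is up. It is pressed straight down.
- start (a joint): how far the start button is pressed, m; 0 is out, 0.006 is fully in, on a hard stop. It takes 1.5 N to start and 5 N to reach the stop; a spring brings it back.
- red_rack: red tube block, 60 x 52 x 45 mm, standing on the right rear tower of the mixer; origin at the centre of its underside
- tube_rack: white rack full of capped tubes, 90 x 200 mm, 88 mm tall, left of the mixer; origin at the centre of its underside
- reagent: amber bottle, 64 mm across, 130 mm tall, right of the mixer; origin at the centre of its underside
- specimen_jar: clear jar with red cap, 60 mm across, 65 mm tall, right of the mixer; origin at the centre of its underside
- dish: clear shallow dish, 90 mm across, 14 mm tall, in front of the mixer; origin at the centre of its underside
- tip_box: orange open box, 75 x 110 x 45 mm, left of the mixer; origin at the centre of its underside
- marker: white marker pen with black cap lying along its own x, 131 mm long, 14 mm thick, in front of the mixer; origin on its underside

How it is judged:
On the way, in this order (a step that is already met when the one before it is completed fails the run):
1. dial at setting 5 (the green dot) and sprung back out (value of joint dial between 2.448 and 2.788 rad and value of joint dial_stem below 0.0018 m), for 0.2 s.
2. start button pressed in at least 4.5 of its 6 mm (value of joint start above 0.0045 m), for 0.05 s.
At the end, for the whole second after the job is handed in: The dial stands at setting 5 within 0.17 rad and is out within 1.8 mm; the start button is out again within 1 mm (all of step 1 and value of joint start below 0.001 m); the robot touches nothing.
It fails at once if dial forced against its rubber stop with more than 16 N (a push of about 22 N in all) (contact force between dial_stem_c0 and anything else above 16 N).
It fails at once if dial turned more than 0.6 of a click past setting 5 (value of joint dial above 2.932 rad).
It fails at once if start button pressed with more than 30 N (contact force between the fingers and start above 30 N).
It fails at once if start button pressed before the dial is set (value of joint start above 0.003 m and (value of joint dial below 2.358 rad or value of joint dial_stem above 0.0025 m)).
It fails at once if another thing on the bench moved more than 30 mm (distance of any of red_rack, tube_rack, reagent, specimen_jar, dish, tip_box, marker from where it was at the start of the episode above 0.03 m).
It also fails if it takes over 72 s, if anything falls off the work surface, if the arm or the gripper's body presses on something with over 40 N, if the wrist force passes 120 N, or if a joint passes its speed limit or range.

## Robot

A 7-joint arm with a two-finger parallel gripper is mounted at the origin on the work surface. World frame = base frame: x ahead of the robot, y to its left, z up, the work surface at z = 0. Lengths are in m, angles in rad, forces in N, time in s.
With the tool pointing down it reaches from about 0.4 to 0.875 m from the base axis. Payload 19.3 kg.
Tool frame: the origin (TCP) lies midway between the tips of the shut fingers; the grasp point (between the pads) lies 19 mm behind it; z points along the fingers, y is the line along which they close (so a half turn about z gives the same grasp; the last joint's range is limited). The gripper opens to 85 mm and grips with 20 to 120 N. Pads are 22 mm wide; open, the fingers measure 114 mm over their backs; the gripper's body (76 mm by 85 mm) begins 54 mm behind the grasp point. The pads swing forward as they close: fully open they stand 13 mm farther back than shut.
Start: joints at [1.072, 0.521, -0.036, 1.599, 0.021, 1.021, -0.113], TCP at [0.26, -0.568, 0.231] pointing down, gripper open.
Joint ranges: [-2.91, 2.91], [-0.3, 2.13], [-1.5, 1.42], [0.17, 2.43], [-1.26, 4.41], [0.16, 1.93], [-2.52, 2.52]. Speed limits (rad/s): [1.89, 1.89, 2.39, 2.39, 3.01, 3.01, 3.01].

## Interface

Orientations are given as [roll, pitch, yaw] about the fixed x, y, z axes, in that order (R = Rz(yaw) Ry(pitch) Rx(roll)).
In Python, from workcell import bot gives the robot as it stands.
- The arm moves only by the tool move_arm, never from a script. Its argument "moves" is a list that holds one entry, the list of rows, each a list of 7 numbers: the opening, from 0 (shut) to 1 (fully open), then the shift along the tool's x, y, z in units of 1000 mm (1.0 is 1000 mm), then the turn, a rotation vector about the tool's x, y, z in units of 2 pi rad (1.0 is 2 pi rad). A call has 1 to 5 rows; each row is the pose to reach, as a shift and turn from the pose commanded when the call began, along the tool's axes at that moment, turning the shorter way round; what a row does not reach only later rows make up. A row lasts 1/10 s, in which the tool goes at most 50 mm and 8.59 degrees, less where a joint would pass 70% of its speed; a pose out of reach is approached as far as the arm can. A call with a number of a shift or a turn outside -1 to 1 is refused whole. A call with a gripper value outside its range is refused whole. The fingers move at their own pace and stop on an object; "force" is the grip in N (left out, the last holds). Time passes only in rows, so rows that repeat a pose let the fingers close. It gives the time, the measured TCP pose, the force, the opening and the grip force at its end, in the units of the state.
- bot.observe(): the state, without advancing time (a new reading comes with each control period).
- bot.grab_frame(name): name is "side" or "top"; returns the picture (420x560x3 uint8, red, green, blue); there is no depth.
- bot.camera_params(name): a dict with "vertical_fov" (degrees; the focal length in pixels is half the picture's height over the tangent of half this angle, whatever the lens; pixels are square), "cx", "cy" (the principal point, pixels), "R" (3x3) and "t" (3): a world point X has camera coordinates R X + t. Camera axes: x right, y down, z forward; pixel columns grow to the right and rows downward; lengths in m; the calibration is good to about 2 mm. A picture is of the moment at which its call begins. camera_params takes no time and is no camera call.
- bot.job_done(): hands the job in; it is judged then, once.
The state is a dict: "clock": time; "qpos": joint angles; "qd": joint speeds; "joint_efforts": joint torques, N m; "position": TCP position; "tool_rot": TCP orientation; "force": force on the tool from outside, world axes, zero at the start; "moment": the same for the moment, N m; "grip_width": finger opening in m; "finger_force": force on a finger pad.
Only numpy, scipy, OpenCV 4.12 (cv2) and the standard library are available. Lean on these libraries where they do the work, as an engineer would, in place of code of your own. Each camera call takes 0.05 s, during which the arm holds its last target. There are 200 camera calls.

## Working session

There is one attempt and no reset: what is moved stays moved. The work goes in short steps, Python scripts to look and compute and a tool call to move; the robot and the scene stay as the last step left them, time stands still between calls to the robot, and variables do not carry over. Pictures are saved under pics/ and viewed, at most 10 in all, crops included, and the job is handed in when it is done.

Besides the shell and the picture viewer there is one more tool, called after "Call:" in YAML: its name, and indented under it one key for each argument. move_arm: Moves the arm, as the interface text tells. Shifts and turns lie within -1 to 1; 1 stands for 1000 mm of shift or 2 pi rad of turn. Its arguments: {"type":"object","properties":{"moves":{"type":"array"},"force":{"type":"number"}},"required":["moves"]}

```bash
mkdir -p pics; python3 - <<'E'
from workcell import bot
import cv2
for n in("top","side"):
    im=bot.grab_frame(n); cv2.imwrite(f"pics/{n}0.png",im[:,:,::-1])
    p=bot.camera_params(n); print(n,p)
s=bot.observe(); print(s)
E
```

```text
top {'vertical_fov': 42.01953528020848, 'cx': 278.4461941765403, 'cy': 211.8408615107778, 'R': array([[-0.01448313, -0.99981561,  0.01260906],
       [-0.99459329,  0.0131083 , -0.10301632],
       [ 0.10283204, -0.01403289, -0.99459974]]), 't': array([0.06335178, 0.55002769, 1.24952976])}
side {'vertical_fov': 44.94540390177859, 'cx': 285.2887129638928, 'cy': 210.15027652185054, 'R': array([[-0.94288039, -0.33287951, -0.01295409],
       [-0.2165833 ,  0.64208991, -0.73539936],
       [ 0.25311707, -0.690588  , -0.67751012]]), 't': array([0.56197346, 0.17274462, 1.06252011])}
{'clock': 0.1, 'qpos': array([ 1.07182325,  0.5219438 , -0.03629166,  1.59991135,  0.021217  ,
        1.02109523, -0.1127685 ]), 'qd': array([ 0.00025348,  0.00073116,  0.00024094,  0.00036008, -0.00052891,
       -0.00084422, -0.0023388 ]), 'joint_efforts': array([ 3.39208156e-03, -9.28495073e+01,  1.98434494e+00, -3.70531797e+01,
        1.81007793e-02,  5.46919749e-03,  1.89209067e-05]), 'position': array([ 0.25967868, -0.56819315,  0.2308045 ]), 'tool_rot': array([-3.14062503e+00,  9.88720655e-05,  4.28770797e-01]), 'force': array([-1.05737193, -0.16477168, -0.13290729]), 'moment': array([-0.05585076,  0.03324298, -0.02060685]), 'finger_force': 0.0, 'grip_width': 0.08511444501915395}
```

View pics/top0.png

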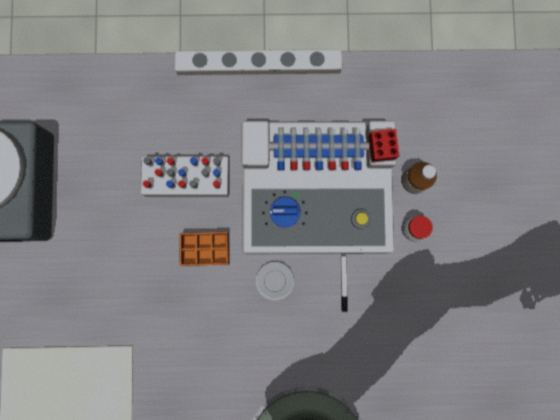

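View pics/side0.png

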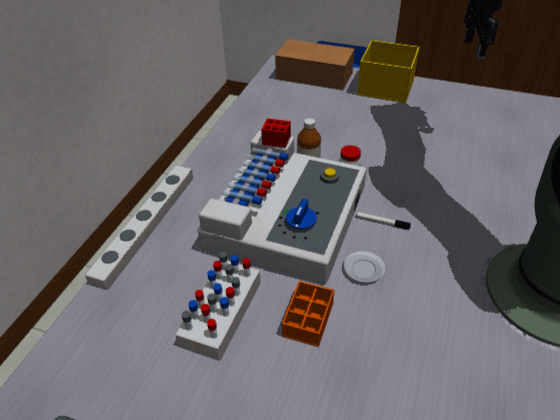

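The top view shows the dial at about (285,212), the yellow button at (362,218) and the green dot near (296,195). The side view agrees, with the dial at (300,215) and the button at (330,174). Next I'll measure them.

```bash
cat > h.py <<'E'
import numpy as np, cv2
from workcell import bot
def ray(n,u,v):
    p=bot.camera_params(n); f=210/np.tan(np.radians(p["vertical_fov"])/2)
    d=p["R"].T@np.array([(u-p["cx"])/f,(v-p["cy"])/f,1]); return -p["R"].T@p["t"],d
def plane(n,u,v,z):
    o,d=ray(n,u,v); return o+d*(z-o[2])/d[2]
def tri(a,b):
    (o,d),(p,e)=ray("top",*a),ray("side",*b)
    s=np.linalg.lstsq(np.c_[d,-e],p-o,rcond=None)[0]; A,B=o+d*s[0],p+e*s[1]
    return (A+B)/2,np.linalg.norm(A-B)
def mask(im,lo,hi,roi):
    h=cv2.cvtColor(im,cv2.COLOR_RGB2HSV); m=cv2.inRange(h,lo,hi); k=np.zeros_like(m); x0,y0,x1,y1=roi; k[y0:y1,x0:x1]=1; return m*k
def cen(m):
    v,u=np.nonzero(m); return (u.mean(),v.mean()) if len(u) else None
E
python3 - <<'E'
from h import *
T=cv2.imread("pics/top0.png")[:,:,::-1]; S=cv2.imread("pics/side0.png")[:,:,::-1]
yt=mask(T,(20,120,100),(35,255,255),(340,200,385,235)); ys=mask(S,(20,120,100),(35,255,255),(315,160,345,190))
print("button",cen(yt),cen(ys),tri(cen(yt),cen(ys)),plane("top",*cen(yt),.097))
bt=mask(T,(105,120,40),(130,255,255),(262,190,310,235)); print("blue",cen(bt),bt.sum()//255,cv2.boundingRect(bt))
c,r=cv2.minEnclosingCircle(cv2.findNonZero(bt)); print(c,r,plane("top",*c,.094))
g=mask(T,(45,80,40),(80,255,255),(262,185,315,240)); print("green",cen(g),plane("top",*cen(g),.075))
gr=T[185:240,258:315]
# dots: dark on deck
gray=cv2.cvtColor(T,cv2.COLOR_RGB2GRAY)
d=((gray<38)&(bt==0)).astype(np.uint8); k=np.zeros_like(d); k[186:240,258:315]=1; d*=k
n,l,st,ce=cv2.connectedComponentsWithStats(d)
for i in range(1,n): print("dot",st[i,4],ce[i].round(1),plane("top",*ce[i],.075).round(4))
# mixer outline corners
m=cv2.inRange(cv2.cvtColor(T,cv2.COLOR_RGB2HSV),(85,30,40),(110,90,90))
for u,v in((245,253),(393,253)): print(plane("top",u,v,.075))
a=cv2.resize(T[180:245,250:320],None,fx=8,fy=8,interpolation=cv2.INTER_CUBIC)[:,:,::-1]
cv2.imwrite("pics/dial.png",a)
E
```

```text
button (np.float64(361.280701754386), np.float64(218.24561403508773)) (np.float64(329.7916666666667), np.float64(171.26388888888889)) (array([ 0.5266349 , -0.12644277,  0.09633506]), np.float64(0.0010012977010424547)) [ 0.52706827 -0.12623998  0.097     ]
blue (np.float64(285.1946107784431), np.float64(211.7245508982036)) 668 (270, 197, 30, 30)
(284.55792236328125, 211.64093017578125) 15.085704803466797 [0.54429519 0.04312147 0.094     ]
green (np.float64(295.0), np.float64(194.29166666666666)) [0.58534094 0.01843826 0.075     ]
[0.45467285 0.1323518  0.075     ]
[ 0.44999473 -0.19868672  0.075     ]
```

View pics/dial.png

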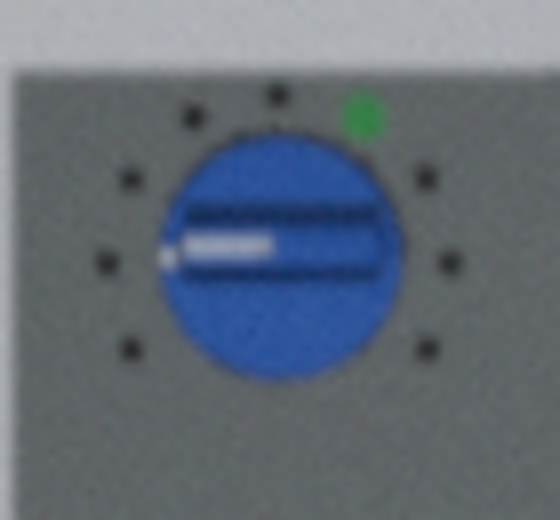

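The white pointer points left, at dot 1 (dot 0 is lower left, and the green dot 5 is four clicks further). So the turn is 120° clockwise, tool yaw 89° to −31°. The dial axis is near (0.5437, 0.0431) and the button near (0.5265, −0.1265). Their spacing of 170 mm matches the spec.

```bash
cat >> h.py <<'E'
def go(x,y,z,yaw):
    from scipy.spatial.transform import Rotation as Ro
    s=bot.observe(); A=Ro.from_euler("xyz",s["tool_rot"]); B=Ro.from_euler("xyz",[np.pi,0,yaw])
    print("shift",(A.inv().apply(np.array([x,y,z])-s["position"])).round(4),"turn",((A.inv()*B).as_rotvec()/2/np.pi).round(4))
    print("pos",s["position"].round(4),"rot",s["tool_rot"].round(3),"F",s["force"].round(2),"M",s["moment"].round(2),"q7",s["qpos"][6].round(3),"t",s["clock"],s["grip_width"].round(4))
E
python3 -c "from h import *
go(.5437,.0431,.22,1.557)"
```

```text
shift [ 0.5125 -0.4379  0.0112] turn [-1.000e-04 -1.000e-04 -1.796e-01]Traceback (most recent call last):
  File "<string>", line 2, in <module>
    go(.5437,.0431,.22,1.557)
    ~~^^^^^^^^^^^^^^^^^^^^^^^
  File "h.py", line 20, in go
    print("pos",s["position"].round(4),"rot",s["tool_rot"].round(3),"F",s["force"].round(2),"M",s["moment"].round(2),"q7",s["qpos"][6].round(3),"t",s["clock"],s["grip_width"].round(4))
                                                                                                                                                               ^^^^^^^^^^^^^^^^^^^^^
AttributeError: 'float' object has no attribute 'round'
```

Call:
move_arm:
  moves:
    - [[1,0.256,-0.219,0,0,0,-0.09],[1,0.256,-0.219,0,0,0,-0.09],[1,0.256,-0.219,0,0,0,-0.09],[1,0.256,-0.219,0,0,0,-0.09],[1,0.256,-0.219,0,0,0,-0.09]]

```text
clock: 0.6
position: [0.3653, -0.3398, 0.2312]
tool_rot: [-3.141, 0.0, 0.999]
force: [1.5, -0.4, -0.9]
grip_width: 0.0853
finger_force: 0.0
```

```bash
python3 -c "from h import *
go(.5437,.0431,.22,1.557)"
```

```text
shift [ 0.4185 -0.0573  0.0112] turn [-0.     -0.     -0.0889]Traceback (most recent call last):
  File "<string>", line 2, in <module>
    go(.5437,.0431,.22,1.557)
    ~~^^^^^^^^^^^^^^^^^^^^^^^
  File "h.py", line 20, in go
    print("pos",s["position"].round(4),"rot",s["tool_rot"].round(3),"F",s["force"].round(2),"M",s["moment"].round(2),"q7",s["qpos"][6].round(3),"t",s["clock"],s["grip_width"].round(4))
                                                                                                                                                               ^^^^^^^^^^^^^^^^^^^^^
AttributeError: 'float' object has no attribute 'round'
```

Call:
move_arm:
  moves:
    - [[1,0.418,-0.057,0.011,0,0,-0.089],[1,0.418,-0.057,0.011,0,0,-0.089],[1,0.418,-0.057,0.011,0,0,-0.089],[1,0.418,-0.057,0.011,0,0,-0.089],[1,0.418,-0.057,0.011,0,0,-0.089]]

```text
clock: 1.1
position: [0.4721, -0.1139, 0.2247]
tool_rot: [3.142, 0.0, 1.557]
force: [1.1, 0.0, 0.4]
grip_width: 0.0854
finger_force: 0.0
```

```bash
sed -i 's/s\["grip_width"\].round(4)/round(s["grip_width"],4)/' h.py; python3 -c "from h import *
go(.5437,.0431,.22,1.557)"
```

```text
shift [0.1579 0.0695 0.0047] turn [0.     0.     0.0001]
pos [ 0.4721 -0.1139  0.2247] rot [3.142 0.    1.557] F [1.11 0.01 0.43] M [-0.04 -0.14 -0.03] q7 -0.086 t 1.1 0.0854
```

Call:
move_arm:
  moves:
    - [[0.6,0.158,0.07,0.005,0,0,0],[0.6,0.158,0.07,0.005,0,0,0],[0.6,0.158,0.07,0.005,0,0,0],[0.6,0.158,0.07,0.005,0,0,0],[0.6,0.158,0.07,0.005,0,0,0]]

```text
clock: 1.6
position: [0.545, 0.0451, 0.2193]
tool_rot: [-3.141, -0.002, 1.558]
force: [-0.3, -0.9, 0.2]
grip_width: 0.0515
finger_force: 0.0
```

```bash
python3 -c "from h import *
T=bot.grab_frame('top');S=bot.grab_frame('side')
cv2.imwrite('pics/a.png',np.hstack([cv2.resize(T[130:270,220:360],(400,400)),cv2.resize(S[140:280,230:370],(400,400))])[:,:,::-1])
go(.5437,.0431,.15,1.557)"
```

```text
shift [ 0.0019 -0.0004  0.0693] turn [-0.0002  0.     -0.0004]
pos [0.5442 0.0412 0.2193] rot [-3.141  0.     1.554] F [ 0.23 -0.22 -0.78] M [-0.01  0.06  0.03] q7 -0.431 t 1.7 0.0514
```

View pics/a.png

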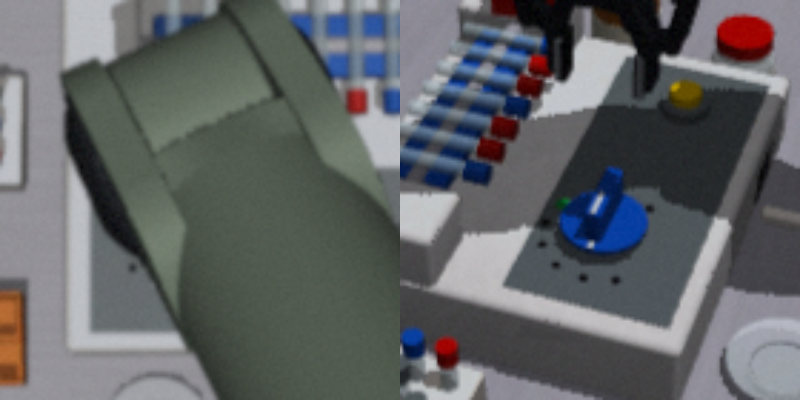

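The side view shows the bar pointing at dot 1, under the arm. Joint 7 is already at −0.43 and falls as the tool turns clockwise. The full 120° in one grip would hit its limit, so I'll do two clicks, regrasp a half turn round, then two more. Descending.

Call:
move_arm:
  moves:
    - [[0.5,0,0,0.04,0,0,0],[0.5,0,0,0.08,0,0,0],[0.5,0,0,0.1,0,0,0],[0.5,0,0,0.1,0,0,0],[0.5,0,0,0.1,0,0,0]]

```text
clock: 2.2
position: [0.5446, 0.0403, 0.1204]
tool_rot: [3.142, 0.0, 1.552]
force: [-0.3, -0.1, 1.3]
grip_width: 0.0426
finger_force: 0.0
```

```bash
python3 -c "from h import *
S=bot.grab_frame('side')
cv2.imwrite('pics/b.png',cv2.resize(S[160:260,240:360],(720,600))[:,:,::-1])
go(.5437,.0431,.10,1.557)"
```

```text
shift [ 0.0025 -0.0014  0.021 ] turn [ 0.0002  0.     -0.0007]
pos [0.545  0.0406 0.121 ] rot [3.14  0.    1.552] F [0.56 0.81 0.69] M [-0.02  0.02 -0.04] q7 -0.511 t 2.25 0.0427
```

View pics/b.png

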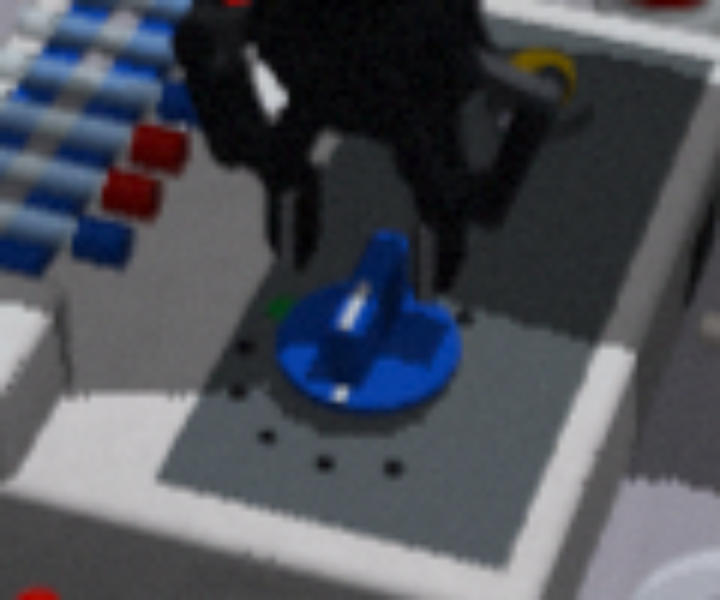

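The open fingers straddle the bar, at about (295,240) and (440,270) in the crop. I'll correct the small offset, descend 20 mm and close.

Call:
move_arm:
  moves:
    - [[0.5,0.0025,-0.001,0.01,0,0,-0.0007],[0.5,0.0025,-0.001,0.02,0,0,-0.0007],[0.5,0.0025,-0.001,0.02,0,0,-0.0007],[0,0.0025,-0.001,0.02,0,0,-0.0007],[0,0.0025,-0.001,0.02,0,0,-0.0007]]
  force: 40

```text
clock: 2.75
position: [0.5434, 0.0437, 0.0999]
tool_rot: [-3.141, 0.0, 1.558]
force: [-16.8, 0.2, 2.9]
grip_width: 0.0145
finger_force: 9.4
```

Call:
move_arm:
  moves:
    - [[0,0,0,0,0,0,0],[0,0,0,0,0,0,0],[0,0,0,0,0,0,0],[0,0,0,0,0,0,0],[0,0,0,0,0,0,0]]

```text
clock: 3.25
position: [0.5427, 0.0437, 0.0998]
tool_rot: [-3.14, 0.0, 1.558]
force: [-5.4, -0.0, 1.8]
grip_width: 0.013
finger_force: 42.3
```

```bash
python3 -c "from h import *
go(.5437,.0431,.10,1.557)"
```

```text
shift [-0.0006  0.001  -0.0002] turn [-0.0002  0.      0.0002]
pos [0.5427 0.0437 0.0998] rot [-3.14   0.     1.558] F [-5.38 -0.02  1.77] M [0.21 1.2  0.02] q7 -0.531 t 3.25 0.013
```

Gripped at 13 mm. I'll relax the side load and start pressing.

Call:
move_arm:
  moves:
    - [[0,0,-0.001,0.001,0,0,0],[0,0,-0.001,0.002,0,0,0],[0,0,-0.001,0.003,0,0,0],[0,0,-0.001,0.0035,0,0,0],[0,0,-0.001,0.0035,0,0,0]]

```text
clock: 3.75
position: [0.5426, 0.0437, 0.0963]
tool_rot: [3.141, -0.0, 1.558]
force: [-2.5, 0.3, 3.1]
grip_width: 0.0131
finger_force: 42.6
```

Call:
move_arm:
  moves:
    - [[0,0,0,0.0005,0,0,0],[0,0,0,0.0005,0,0,0],[0,0,0,0.0005,0,0,0]]

```text
clock: 4.05
position: [0.5426, 0.0437, 0.0958]
tool_rot: [3.141, -0.0, 1.558]
force: [-2.4, 0.4, 4.4]
grip_width: 0.0134
finger_force: 42.6
```

Call:
move_arm:
  moves:
    - [[0,0,0,0.0005,0,0,0],[0,0,0,0.0005,0,0,0],[0,0,0,0.0005,0,0,0]]

```text
clock: 4.35
position: [0.5426, 0.0437, 0.0954]
tool_rot: [3.141, -0.0, 1.558]
force: [-2.5, 1.1, 5.3]
grip_width: 0.0132
finger_force: 42.9
```

Call:
move_arm:
  moves:
    - [[0,0,0,0.0005,0,0,0],[0,0,0,0.0005,0,0,0],[0,0,0,0.0005,0,0,0]]

```text
clock: 4.65
position: [0.5426, 0.0437, 0.095]
tool_rot: [3.141, 0.0, 1.558]
force: [-3.6, 0.1, 8.8]
grip_width: 0.0133
finger_force: 43.4
```

Call:
move_arm:
  moves:
    - [[0,0,0,0.0005,0,0,0],[0,0,0,0.0005,0,0,0],[0,0,0,0.0005,0,0,0]]

```text
clock: 4.95
position: [0.5426, 0.0437, 0.0947]
tool_rot: [3.141, 0.0, 1.558]
force: [-4.6, -0.5, 12.9]
grip_width: 0.0135
finger_force: 43.8
```

The force rose from 5 to 13 N over the last 0.7 mm, so the stop is about 4.7 mm down. Now one click clockwise.

Call:
move_arm:
  moves:
    - [[0,0,0,0,0,0,0.0167],[0,0,0,0,0,0,0.0333],[0,0,0,0,0,0,0.05],[0,0,0,0,0,0,0.0667],[0,0,0,0,0,0,0.0833]]

```text
clock: 5.45
position: [0.5424, 0.0436, 0.0946]
tool_rot: [3.142, 0.0, 1.03]
force: [-6.3, -0.0, 12.0]
grip_width: 0.0135
finger_force: 43.9
```

```bash
python3 -c "from h import *
go(.5426,.0437,.0947,1.557-.5236)"
```

```text
shift [ 0.0002  0.0001 -0.0001] turn [ 0.      0.     -0.0005]
pos [0.5424 0.0436 0.0946] rot [3.142 0.    1.03 ] F [-6.26 -0.   11.97] M [-0.11  1.29  0.03] q7 -0.959 t 5.45 0.0135
```

Call:
move_arm:
  moves:
    - [[0,-0.0005,-0.0008,0,0,0,0.0167],[0,-0.0005,-0.0008,0,0,0,0.0333],[0,-0.0005,-0.0008,0,0,0,0.05],[0,-0.0005,-0.0008,0,0,0,0.0667],[0,-0.0005,-0.0008,0,0,0,0.0833]]

```text
clock: 5.95
position: [0.5421, 0.0436, 0.0948]
tool_rot: [3.141, -0.001, 0.507]
force: [-2.1, 0.6, 10.9]
grip_width: 0.0131
finger_force: 43.6
```

```bash
python3 -c "from h import *
go(.5426,.0437,.0947,1.557-2*.5236)
S=bot.grab_frame('side')
cv2.imwrite('pics/c.png',cv2.resize(S[170:250,250:350],(600,480))[:,:,::-1])"
```

```text
shift [0.0005 0.0002 0.0001] turn [ 0.0001 -0.0002 -0.0005]
pos [0.5421 0.0436 0.0948] rot [ 3.141e+00 -1.000e-03  5.070e-01] F [-2.07  0.57 10.93] M [-0.12  0.6   0.04] q7 -1.37 t 5.95 0.0131
```

View pics/c.png

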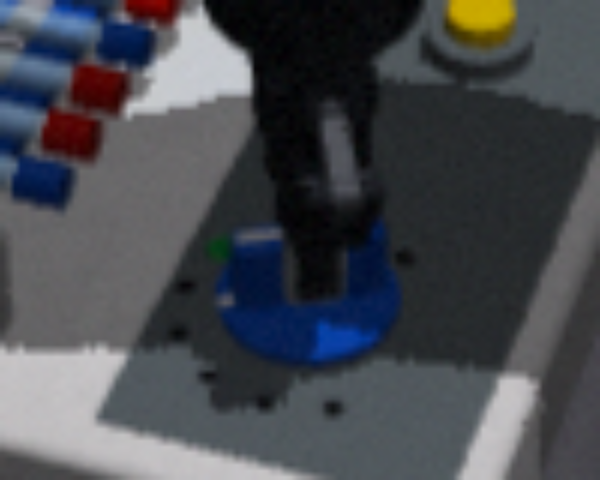

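The dial has followed the gripper: its white mark is at (225,298), pointing at dot 3. Joint 7 is only at −1.37, using about 0.42 per click, so the last two clicks fit without a regrasp. Third click now.

Call:
move_arm:
  moves:
    - [[0,0,0,0,0,0,0.0167],[0,0,0,0,0,0,0.0333],[0,0,0,0,0,0,0.05],[0,0,0,0,0,0,0.0667],[0,0,0,0,0,0,0.0833]]

```text
clock: 6.5
position: [0.5419, 0.0437, 0.0947]
tool_rot: [-3.141, -0.001, -0.017]
force: [-1.9, 1.0, 10.5]
grip_width: 0.0131
finger_force: 43.7
```

```bash
python3 -c "from h import *
go(.5426,.0437,.0947,1.557-3*.5236);print(bot.observe()['qpos'].round(2))"
```

```text
shift [ 0.0007 -0.      0.    ] turn [-0.     -0.0001 -0.0004]
pos [0.5419 0.0437 0.0947] rot [-3.141e+00 -1.000e-03 -1.700e-02] F [-1.95  1.   10.54] M [0.02 0.75 0.08] q7 -1.774 t 6.5 0.0131
[-0.19  0.58  0.    1.93 -0.    0.63 -1.77]
```

Call:
move_arm:
  moves:
    - [[0,0,0,0,0,0,0.0167],[0,0,0,0,0,0,0.0333],[0,0,0,0,0,0,0.05],[0,0,0,0,0,0,0.0667],[0,0,0,0,0,0,0.0833]]

```text
clock: 7.0
position: [0.5419, 0.044, 0.0947]
tool_rot: [-3.141, -0.0, -0.54]
force: [-2.9, 2.1, 11.2]
grip_width: 0.0129
finger_force: 43.7
```

Call:
move_arm:
  moves:
    - [[0,0,0,0,0,0,0],[0,0,0,0,0,0,0]]

```text
clock: 7.2
position: [0.5419, 0.044, 0.0947]
tool_rot: [-3.141, -0.0, -0.536]
force: [-3.0, 2.8, 11.1]
grip_width: 0.0132
finger_force: 43.7
```

```bash
python3 -c "from h import *
go(.5421,.0437,.0947,1.557-4*.5236);print(bot.observe()['qpos'].round(2))"
```

```text
shift [ 0.0004  0.0002 -0.    ] turn [-0.0001 -0.0001  0.0003]
pos [0.5419 0.044  0.0947] rot [-3.141 -0.    -0.536] F [-3.01  2.84 11.1 ] M [ 0.41  0.73 -0.05] q7 -2.169 t 7.2 0.0132
[-0.3   0.59  0.15  1.93 -0.14  0.63 -2.17]
```

Four clicks are done. I'll let the dial rise while still held, then open and lift clear.

Call:
move_arm:
  moves:
    - [[0,0,0,-0.001,0,0,0],[0,0,0,-0.0025,0,0,0],[0,0,0,-0.004,0,0,0],[0,0,0,-0.005,0,0,0],[0,0,0,-0.005,0,0,0]]

```text
clock: 7.7
position: [0.5418, 0.0439, 0.0994]
tool_rot: [-3.141, -0.0, -0.535]
force: [1.1, 5.7, 1.8]
grip_width: 0.0133
finger_force: 42.4
```

Call:
move_arm:
  moves:
    - [[0.5,0,0,0,0,0,0],[0.5,0,0,0,0,0,0],[0.5,0,0,0,0,0,0],[0.5,0,0,0,0,0,0],[0.5,0,0,0,0,0,0]]

```text
clock: 8.2
position: [0.5415, 0.0435, 0.0992]
tool_rot: [3.141, 0.0, -0.536]
force: [-0.1, -0.2, 0.4]
grip_width: 0.0427
finger_force: 0.0
```

Call:
move_arm:
  moves:
    - [[0.5,0,0,-0.02,0,0,0],[0.5,0,0,-0.05,0,0,0],[0.5,0,0,-0.08,0,0,0],[0.5,0,0,-0.08,0,0,0],[0.5,0,0,-0.08,0,0,0]]

```text
clock: 8.7
position: [0.5417, 0.0437, 0.1795]
tool_rot: [-3.141, -0.001, -0.536]
force: [0.5, -0.2, -1.3]
grip_width: 0.0426
finger_force: 0.0
```

```bash
python3 -c "from h import *
S=bot.grab_frame('side')
cv2.imwrite('pics/d.png',cv2.resize(S[170:250,250:350],(600,480))[:,:,::-1])
go(.5264,-.1266,.15,.0)"
```

```text
shift [0.0741 0.154  0.0288] turn [ 0.      0.0001 -0.0852]
pos [0.5413 0.0436 0.1788] rot [ 3.141  0.    -0.536] F [ 0.35 -0.38 -0.79] M [-0.05  0.02 -0.02] q7 -2.192 t 8.75 0.0428
```

View pics/d.png

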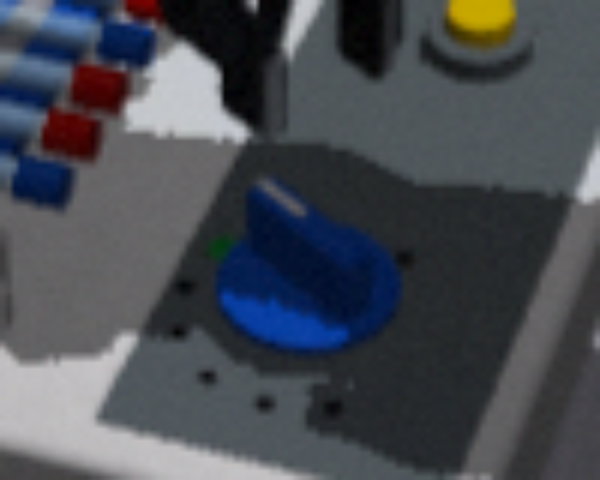

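The bar points toward the green dot at (222,247). A quick numeric check of the pointer line while I move above the button.

```bash
python3 -c "from h import *
a,b=[plane('side',250+x/6,170+y/6,.124) for x,y in((263,183),(303,214))]
d=a-b;print(a,b,np.degrees(np.arctan2(d[1],d[0])))"
```

```text
[0.56386818 0.03061519 0.124     ] [0.544978   0.04185249 0.124     ] -30.74735502337782
```

Call:
move_arm:
  moves:
    - [[0,0.074,0.154,0,0,0,0],[0,0.074,0.154,0,0,0,0],[0,0.074,0.154,0,0,0,0],[0,0.074,0.154,0,0,0,0],[0,0.074,0.154,0.02,0,0,0]]
  force: 30

```text
clock: 9.25
position: [0.5265, -0.1307, 0.1597]
tool_rot: [3.141, -0.002, -0.541]
force: [0.6, 0.3, -0.4]
grip_width: -0.0
finger_force: 0.0
```

```bash
python3 -c "from h import *
go(.526,-.1266,.105,-.536)"
```

```text
shift [-0.0026 -0.0033  0.0547] turn [ 0.0001 -0.0004 -0.0008]
pos [ 0.5265 -0.1307  0.1597] rot [ 3.141e+00 -2.000e-03 -5.410e-01] F [ 0.63  0.33 -0.36] M [ 0.08 -0.04 -0.  ] q7 -1.856 t 9.25 -0.0
```

The pointer is at −30.7°, which is setting 5 (expected −30.8°). Now down over the button.

Call:
move_arm:
  moves:
    - [[0,-0.0015,-0.002,0.02,0,0,0],[0,-0.0015,-0.002,0.04,0,0,0],[0,-0.0015,-0.002,0.055,0,0,0],[0,-0.0015,-0.002,0.055,0,0,0],[0,-0.0015,-0.002,0.055,0,0,0]]

```text
clock: 9.75
position: [0.5259, -0.1241, 0.1039]
tool_rot: [3.141, 0.001, -0.536]
force: [0.5, 0.6, 0.7]
grip_width: -0.0003
finger_force: 0.0
```

```bash
python3 -c "from h import *
go(.526,-.1266,.092,-.536)"
```

```text
shift [0.0013 0.0021 0.0119] turn [0.0001 0.0002 0.    ]
pos [ 0.5259 -0.1241  0.1039] rot [ 3.141e+00  1.000e-03 -5.360e-01] F [0.46 0.55 0.68] M [-0.03  0.06 -0.04] q7 -1.844 t 9.75 -0.0003
```

Call:
move_arm:
  moves:
    - [[0,0.001,0.002,0.003,0,0,0],[0,0.001,0.002,0.006,0,0,0],[0,0.001,0.002,0.008,0,0,0],[0,0.001,0.002,0.0095,0,0,0],[0,0.001,0.002,0.0105,0,0,0]]

```text
clock: 10.25
position: [0.5263, -0.1264, 0.0939]
tool_rot: [-3.142, -0.0, -0.536]
force: [-0.6, -1.4, 3.0]
grip_width: 0.0002
finger_force: 1.6
```

Call:
move_arm:
  moves:
    - [[0,0,0,0.0005,0,0,0],[0,0,0,0.001,0,0,0],[0,0,0,0.001,0,0,0]]

```text
clock: 10.55
position: [0.5263, -0.1264, 0.0929]
tool_rot: [-3.142, -0.0, -0.536]
force: [0.9, -2.1, 3.9]
grip_width: 0.0002
finger_force: 1.9
```

Call:
move_arm:
  moves:
    - [[0,0,0,0.0005,0,0,0],[0,0,0,0.001,0,0,0],[0,0,0,0.001,0,0,0]]

```text
clock: 10.85
position: [0.5263, -0.1264, 0.0918]
tool_rot: [-3.142, -0.0, -0.536]
force: [-0.0, -2.8, 4.0]
grip_width: -0.0001
finger_force: 2.2
```

Call:
move_arm:
  moves:
    - [[0,0,0,0.0005,0,0,0],[0,0,0,0.0008,0,0,0],[0,0,0,0.0008,0,0,0]]

```text
clock: 11.15
position: [0.5263, -0.1264, 0.0911]
tool_rot: [-3.142, -0.0, -0.536]
force: [0.7, -3.1, 6.3]
grip_width: 0.0002
finger_force: 3.0
```

Call:
move_arm:
  moves:
    - [[0,0,0,0.0003,0,0,0],[0,0,0,0.0004,0,0,0],[0,0,0,0.0004,0,0,0]]

```text
clock: 11.45
position: [0.5263, -0.1264, 0.091]
tool_rot: [-3.141, -0.0, -0.536]
force: [-1.2, -2.9, 11.9]
grip_width: 0.0002
finger_force: 6.3
```

Call:
move_arm:
  moves:
    - [[0,0,0,-0.005,0,0,0],[0,0,0,-0.02,0,0,0],[0,0,0,-0.06,0,0,0],[0,0,0,-0.1,0,0,0],[0,0,0,-0.1,0,0,0]]

```text
clock: 11.95
position: [0.5278, -0.1264, 0.1948]
tool_rot: [-3.139, -0.005, -0.536]
force: [0.1, -0.5, -1.4]
grip_width: -0.0001
finger_force: 0.0
```

```bash
python3 -c "from h import *
S=bot.grab_frame('side')
cv2.imwrite('pics/e.png',cv2.resize(S[100:300,200:420],(660,600))[:,:,::-1])
go(.5264,-.1266,.15,.0)"
```

```text
shift [-0.0003  0.0008  0.0426] turn [-0.0002 -0.0005 -0.0852]
pos [ 0.527  -0.126   0.1926] rot [-3.14e+00 -3.00e-03 -5.35e-01] F [ 1.12  0.83 -1.44] M [-0.   -0.01  0.02] q7 -1.868 t 12.0 -0.0001
```

View pics/e.png

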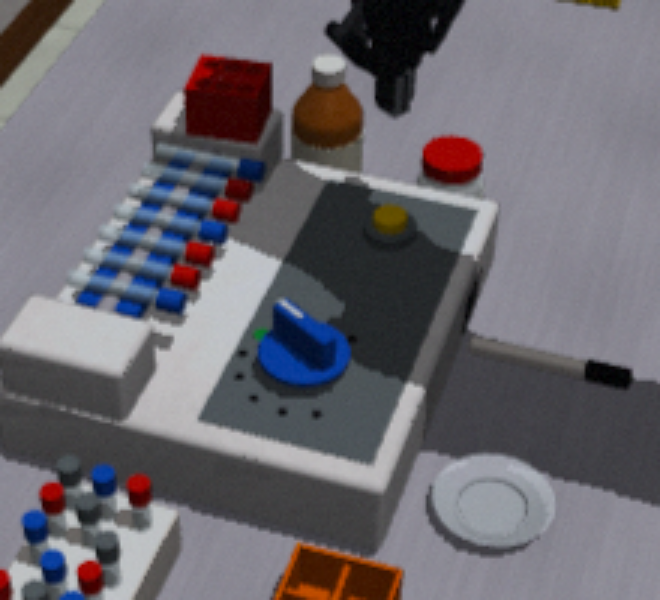

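The button bottomed at 12 N and is out again at (390,220). The dial points at the green dot, everything else stands where it was, and the gripper is clear.

```bash
python3 -c "from workcell import bot
print(bot.job_done())"
```

```text
the job is handed in; nothing more can be done
None
```

The job is handed in: the dial is at setting 5 and sprung out (pointer measured at −30.7°, −30.8° expected), the start button was pressed to its stop at about 12 N and released, and nothing else on the bench appears to have moved; the judge returned no verdict.

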